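# Pedal out a glue caul and lay it in the gluing board

### The job

Press the pedal of the caul dispenser right down onto its stop and let it come back up, so that it pushes one wooden caul out onto the tray. Then take that caul and lay it flat in the shallow bed of the gluing board, inside the ledges; leave the other two cauls in the magazine.

Things in the scene. Friction and masses are not known exactly. Their poses are not given: they have to be found in the camera images.
- dispenser: Caul dispenser, fixed; plywood base 262x262 mm, metal deck top at z 20 mm. Origin on the bench under the magazine's centre; +x its back, +y its left. Magazine (94 high, 63 deep, 167 wide) holds three cauls flat, stacked, long side along y. Open tray in front (-x), 8 mm lip 125 mm from the origin with an 86 mm finger gap in its middle. Grey pusher housing behind, 50 high. Pedal on its right (-y).
- pedal_pad (a point): Centre of the top of the black rubber pad (62x44 mm, long side along the pedal) at the pedal's free front end; moves with it. 122 mm to the dispenser's right (-y). Hinge 150 mm behind the pad (+x), z 32 mm. At rest the pedal slopes up to the front at 0.4 rad, pad at z about 98 mm; on its stop it is level, pad at z 40 mm and about 9 mm farther to the front (-x).
- pedal (a joint): Pedal angle, rad: 0 up (rest), 0.40 on its stop. Springs back when let go. Takes about 5 N at first, 9 to 14 N at the stop. A full stroke drives the pusher 90 mm forward and pushes the lowest caul wholly out of the magazine; the pusher returns with the pedal and the next caul drops down.
- tray (a point): Point on the top of the tray (20 mm above the bench), where the middle of the underside of the caul comes to lie after a full stroke, 88 mm in front of the dispenser's origin. About 35 mm is then free between caul and magazine.
- caul_0: The lowest caul in the magazine, the one that the pedal pushes out: plain wooden bar, 45 (x) x 150 (y) x 22 (z) mm, 0.09 to 0.16 kg. Origin at the centre of its underside.
- caul_1: The middle caul of the stack, alike; stays in the magazine.
- caul_2: The top caul of the stack, alike; stays in the magazine.
- board: Gluing board, fixed: plywood 120 (x) x 230 (y) x 12 mm. Origin at the centre of its underside. In its middle a cork-lined bed, 59 (x) x 166 (y) mm, within wooden ledges that stand 7 mm above the cork; the long ledges, 10 mm thick, are left open over the middle 94 mm for the fingers.
- bed (a point): Centre of the cork surface of the bed, 14 mm above the bench; axes as the board, y along the bed.

How it is judged:
By the outcome, as a careful person would: the job done as asked, in the order asked, and still so for the second after the job is handed in, with the robot touching nothing.
It also fails if it takes over 54 s, if anything falls off the work surface, if the arm or the gripper's body presses on something with over 40 N, if the wrist force passes 120 N, or if a joint passes its speed limit or range.

### The arm

A 7-joint arm with a two-finger parallel gripper is mounted at the origin on a cart in front of the work surface, level with it; the furniture and walls round the work are solid. World frame = base frame: x ahead of the robot, y to its left, z up, the work surface at z = 0. Lengths are in mm, angles in rad, forces in N, time in s.
With the tool pointing down it reaches from about 425 to 825 mm from the base axis. Payload 3.6 kg.
Tool frame: the origin (TCP) lies at the very end of the fingers, on their centre line; the grasp point (between the pads) lies 19 mm behind it (ctrl.grip_depth is the z of the grasp point in the tool frame, in mm); z points along the fingers, y is the line along which they close (so a half turn about z gives the same grasp; the last joint's range is limited). The gripper opens to 85 mm and grips with 20 to 120 N. Pads are 22 mm wide; open, the fingers measure 114 mm over their backs; the gripper's body (76 mm by 85 mm) begins 54 mm behind the grasp point. The pads swing forward as they close: fully open they stand 13 mm farther back than shut.
Start: joints at [-1.321, 0.615, -0.013, 1.423, 0.008, 1.103, -0.04], TCP at [176.973, 625.414, 231.297] pointing down, gripper open.
Joint ranges: [-3.12, 3.12], [-0.3, 2.06], [-1.34, 1.32], [0.26, 2.42], [-1.36, 4.5], [0.01, 1.98], [-2.84, 2.84]. Speed limits (rad/s): [2.79, 2.79, 3.14, 3.14, 3.14, 3.14, 3.14].

### API

Orientations are given as a 3x3 rotation matrix whose columns are the frame's x, y, z axes.
In Python, from bench import ctrl gives the robot as it stands.
- The arm moves only by the tool apply_moves, never from a script. Its argument "plan" is a list of rows, each an object with "linear": the shift along the tool's x, y, z in mm, a list of three; "twist": the turn, a rotation vector about the tool's x, y, z in rad, a list of three; "gripper": the finger opening in mm, from 0 to 85.4. A call has 1 to 12 rows; each row is the pose to reach, as a shift and turn from the pose commanded when the call began, along the tool's axes at that moment; what a row does not reach only later rows make up. A row lasts 1/8 s, in which the tool goes at most 62.5 mm and 10.7 degrees, less where a joint would pass 70% of its speed; a pose out of reach is approached as far as the arm can. A call with a gripper value outside its range is refused whole. The fingers move at their own pace and stop on an object; "squeeze" is the grip in N (left out, the last holds). Time passes only in rows, so rows that repeat a pose let the fingers close. It gives the time, the measured TCP pose, the force, the opening and the grip force at its end, in the units of the state.
- ctrl.get_obs(): the state, without advancing time (a new reading comes with each control period).
- ctrl.get_image(name): name is "scene" or "side" or "wrist"; returns a dict with "frame" (420x560x3 uint8, red, green, blue), "range_z" (420x560 float32, mm along the optical axis (not along the pixel's ray), 0 where there is no reading), "vfov" (degrees; the focal length in pixels is half the picture's height over the tangent of half this angle, whatever the lens; pixels are square), "cx", "cy" (the principal point, pixels), "R" (3x3) and "t" (3): a world point X has camera coordinates R X + t. Camera axes: x right, y down, z forward; pixel columns grow to the right and rows downward; lengths in mm; the calibration is good to about 2 mm. A picture is of the moment at which its call begins.
- ctrl.finish_job(): hands the job in; it is judged then, once.
The state is a dict: "time": time; "joints": joint angles; "qvel": joint speeds; "joint_torque": joint torques, N m; "ee_pos": TCP position; "ee_rot": TCP orientation; "contact_force": force on the tool from outside, world axes, zero at the start; "wrist_torque": the same for the moment, N m; "gripper_width": finger opening in mm; "grip_force": force on a finger pad.
Only numpy, scipy, OpenCV 4.12 (cv2) and the standard library are available. Lean on these libraries where they do the work, as an engineer would, in place of code of your own. Each camera call takes 0.05 s, during which the arm holds its last target. There are 200 camera calls.

## Working session

There is one attempt and no reset: what is moved stays moved. The work goes in short steps, Python scripts to look and compute and a tool call to move; the robot and the scene stay as the last step left them, time stands still between calls to the robot, and variables do not carry over. Pictures are saved under pics/ and viewed, at most 10 in all, crops included, and the job is handed in when it is done.

Besides the shell and the picture viewer there is one more tool, called after ">>>" in YAML: its name, and indented under it one key for each argument. apply_moves: Moves the arm, as the interface text tells. Its arguments: {"type":"object","properties":{"plan":{"type":"array"},"squeeze":{"type":"number"}},"required":["plan"]}

```bash
mkdir -p pics; ls; python3 - <<'E'
from bench import ctrl
import cv2,numpy as np
for n in ["scene","side"]:
    d=ctrl.get_image(n); cv2.imwrite(f"pics/{n}0.png",d["frame"][:,:,::-1]); np.savez(f"{n}0.npz",**d)
    print(n,d["vfov"],d["cx"],d["cy"],(-d["R"].T@d["t"]).round(), d["R"].round(2).tolist())
o=ctrl.get_obs(); print(o["time"],o["ee_pos"],np.round(o["ee_rot"],3).tolist(),o["gripper_width"],ctrl.grip_depth)
E
```

```text
pics
scene 53.192340864797934 282.6872357083511 210.89621995099066 [-17. 663. 485.] [[-0.75, -0.66, 0.0], [-0.26, 0.29, -0.92], [0.61, -0.69, -0.39]]
side 45.88727910545584 284.7648591290894 208.92390371968727 [ 412. 1005.  809.] [[-0.99, -0.16, -0.02], [-0.07, 0.56, -0.82], [0.14, -0.81, -0.57]]
0.1 [176.77739107 624.78376681 230.26238507] [[-0.962, 0.272, -0.001], [0.272, 0.962, -0.002], [0.0, -0.002, -1.0]] 85.34211225003021 -18.700000000000003
```

View pics/scene0.png

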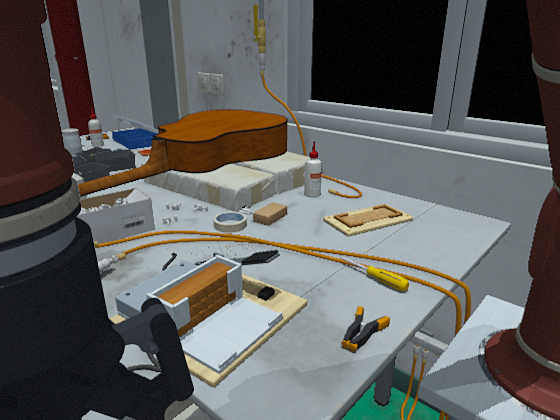

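View pics/side0.png

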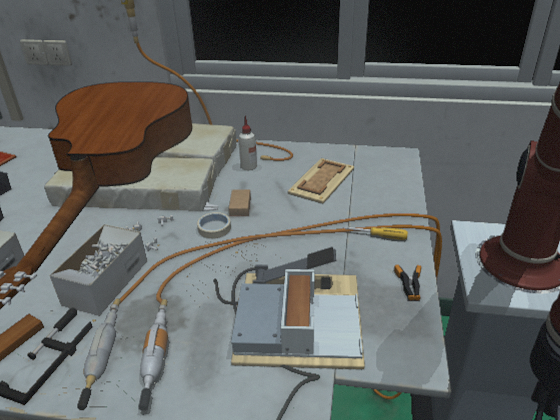

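The scene view shows the dispenser (about 215,315), with its tray towards the robot, and the board at (368,219). The side view shows the magazine at (300,298), the tray at (337,315), the pedal as the dark bar from (258,275) to (335,255), and the board at (322,180).

```bash
cat > h.py <<'E'
import numpy as np,cv2
def cloud(d):
    f=210/np.tan(np.radians(float(d["vfov"]))/2); z=d["range_z"]
    v,u=np.mgrid[0:420,0:560]
    P=np.dstack([(u-d["cx"])/f*z,(v-d["cy"])/f*z,z])
    W=(P-d["t"])@d["R"]; W[z<=0]=np.nan
    return W
def rect(p):
    r=cv2.minAreaRect(p[:,:2].astype(np.float32)); return np.round(r[0],1),np.round(r[1],1),round(r[2],2)
def big(m):
    n,l,s,c=cv2.connectedComponentsWithStats(m.astype(np.uint8)); return l==1+np.argmax(s[1:,4])
E
python3 - <<'E'
from h import *
for n in ["side","scene"]:
    d=np.load(n+"0.npz"); W=cloud(d); hsv=cv2.cvtColor(d["frame"],cv2.COLOR_RGB2HSV); z=W[...,2]
    box=lambda a,b,c,e:(lambda m:(m.__setitem__((slice(b,e),slice(a,c)),True),m)[1])(np.zeros(z.shape,bool))
    B=dict(side=[(280,150,365,205),(225,235,375,375)],scene=[(315,195,420,240),(110,235,315,390)])[n]
    bm=box(*B[0]); dm=box(*B[1])
    g=z[box(*B[0])&(abs(z)<5)]; print(n,"bench z",np.median(g))
    m=big(bm&(z>6)&(z<30)); print("board all",rect(W[m]),np.nanpercentile(z[m],[5,50,95]))
    m=big(bm&(z>16.5)&(z<30)); print("ledges",rect(W[m]))
    for lo,hi,k in [(5,35,"base"),(15,26,"deck"),(88,100,"magtop"),(44,56,"housing")]:
        m=big(dm&(z>lo)&(z<hi)); p=W[m]; print(k,m.sum(),rect(p),np.median(p[:,2]).round(1))
    m=big(box(*B[1])&(hsv[...,2]<75)&(z>30)); p=W[m]; print("dark",m.sum(),rect(p),p[:,2].min(),p[:,2].max()); 
    q=p[p[:,2]>p[:,2].max()-26]; print(q.mean(0),rect(q))
E
```

```text
side bench z 1.527351805978972
board all (array([ 524.5, -320.2]), array([239.3, 123.3]), 69.59) [ 9.49844107 14.55115362 22.27294161]
ledges (array([ 548.6, -256.3]), array([58.5, 86.3]), 63.82)
base 5939 (array([518. , 266.3]), array([262. , 285.9]), 5.89) 19.5
deck 3219 (array([516.2, 285.6]), array([257.7, 180.1]), 7.54) 20.8
magtop 517 (array([516.5, 287. ]), array([ 62.4, 170.7]), 6.32) 92.9
housing 2992 (array([567.1, 278.5]), array([161. , 199.6]), 6.54) 51.0
dark 377 (array([482.8, 164. ]), array([62.9, 41.7]), 7.33) 76.7057001767006 112.97243268956241
[481.94466371 166.53612248 100.111257  ] (array([481.7, 163.9]), array([60.7, 41.7]), 7.33)
scene bench z 0.8926643572563289
board all (array([ 523. , -316.3]), array([232.7, 123.7]), 69.6) [ 8.56629083 13.97207345 21.64613492]
ledges (array([ 547.4, -251.2]), array([49.6, 80.9]), 73.69)
base 6934 (array([468.5, 252.7]), array([166.8, 263.6]), 5.92) 20.3
deck 4129 (array([440.9, 280.5]), array([109.2, 171.2]), 5.95) 20.8
magtop 633 (array([513.4, 287.3]), array([ 64.9, 169.3]), 5.92) 92.2
housing 1231 (array([621.9, 296.5]), array([ 73.3, 188.6]), 16.89) 50.9
dark 4761 (array([320.3, 478.1]), array([ 44.1, 410.1]), 59.05) 30.18805602000252 351.60881145280797
[156.44215877 575.66603552 340.36345767] (array([160.9, 577.8]), array([36.6, 26.6]), 81.93)
```

```bash
cat >> h.py <<'E'
def go(x,y,z,yawdeg):
    """shift and twist (tool axes) to TCP x,y,z with tool y at angle yawdeg, z down"""
    from bench import ctrl
    from scipy.spatial.transform import Rotation as Ro
    o=ctrl.get_obs(); R=np.array(o["ee_rot"]); a=np.radians(yawdeg)
    ty=np.array([np.cos(a),np.sin(a),0]); tz=np.array([0,0,-1.]); T=np.column_stack([np.cross(ty,tz),ty,tz])
    print("t",round(o["time"],2),"lin",(R.T@(np.array([x,y,z])-o["ee_pos"])).round(1),"twist",Ro.from_matrix(R.T@T).as_rotvec().round(3))
E
python3 -c "
from h import *
go(482,165,150,6)"
```

```text
t 0.1 lin [-418.9 -359.2   81.1] twist [-2.00e-03  1.00e-03  1.19e+00]
```

>>> apply_moves:
  plan:
    - {"linear":[-419,-359,81],"twist":[-0.002,0.001,1.19],"gripper":0}
    - {"linear":[-419,-359,81],"twist":[-0.002,0.001,1.19],"gripper":0}
    - {"linear":[-419,-359,81],"twist":[-0.002,0.001,1.19],"gripper":0}
    - {"linear":[-419,-359,81],"twist":[-0.002,0.001,1.19],"gripper":0}
    - {"linear":[-419,-359,81],"twist":[-0.002,0.001,1.19],"gripper":0}
    - {"linear":[-419,-359,81],"twist":[-0.002,0.001,1.19],"gripper":0}
    - {"linear":[-419,-359,81],"twist":[-0.002,0.001,1.19],"gripper":0}
    - {"linear":[-419,-359,81],"twist":[-0.002,0.001,1.19],"gripper":0}
    - {"linear":[-419,-359,81],"twist":[-0.002,0.001,1.19],"gripper":0}
    - {"linear":[-419,-359,81],"twist":[-0.002,0.001,1.19],"gripper":0}
    - {"linear":[-419,-359,81],"twist":[-0.002,0.001,1.19],"gripper":0}
    - {"linear":[-419,-359,81],"twist":[-0.002,0.001,1.19],"gripper":0}

```text
time: 1.6
ee_pos: [481.4, 167.8, 150.2]
ee_rot: [[-0.108, 0.994, -0.0], [0.994, 0.108, 0.003], [0.003, 0.0, -1.0]]
contact_force: [0.1, -0.0, -0.8]
gripper_width: -0.3
grip_force: 0.0
```

```bash
python3 - <<'E'
from h import *
from bench import ctrl
a=ctrl.get_image("side");b=ctrl.get_image("wrist")
np.savez("wrist1.npz",**b)
cv2.imwrite("pics/w1.png",np.hstack([a["frame"][200:400,180:420].repeat(2,0).repeat(2,1)[:400,:480],b["frame"][:400:,:][::2,::2].copy().repeat(2,0)[:400,:280]])[:,:,::-1])
cv2.imwrite("pics/w1.png",np.vstack([cv2.resize(a["frame"][200:400,180:420],(360,300)),cv2.resize(b["frame"],(360,270))])[:,:,::-1])
go(482,165,102,6)
go(472,164,36,6)
E
```

```text
t 1.7 lin [-2.8  0.1 48.4] twist [ 0.001 -0.003  0.004]
t 1.7 lin [ -2.9 -10.  114.4] twist [ 0.001 -0.003  0.004]
```

View pics/w1.png

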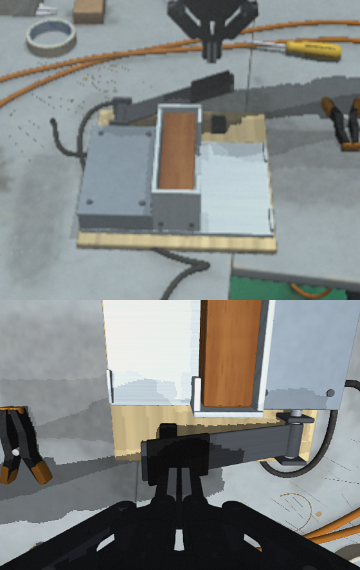

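The closed fingers are above the rubber pad: the pad is at (172,458) in the lower picture and the tips are just over it. Next I press it down.

>>> apply_moves:
  plan:
    - {"linear":[-2,0,30],"twist":[0,0,0],"gripper":0}
    - {"linear":[-2,0,48],"twist":[0,0,0],"gripper":0}
    - {"linear":[-2,-2,56],"twist":[0,0,0],"gripper":0}
    - {"linear":[-2,-4,65],"twist":[0,0,0],"gripper":0}
    - {"linear":[-2,-5,74],"twist":[0,0,0],"gripper":0}
    - {"linear":[-2,-7,83],"twist":[0,0,0],"gripper":0}
    - {"linear":[-2,-8,92],"twist":[0,0,0],"gripper":0}
    - {"linear":[-2,-9,100],"twist":[0,0,0],"gripper":0}
    - {"linear":[-2,-9,106],"twist":[0,0,0],"gripper":0}
    - {"linear":[-2,-9,110],"twist":[0,0,0],"gripper":0}
    - {"linear":[-2,-9,110],"twist":[0,0,0],"gripper":0}
    - {"linear":[-2,-9,110],"twist":[0,0,0],"gripper":0}

```text
time: 3.2
ee_pos: [470.9, 164.0, 40.9]
ee_rot: [[-0.107, 0.994, -0.004], [0.994, 0.107, 0.002], [0.003, -0.004, -1.0]]
contact_force: [-4.9, -0.5, 7.2]
gripper_width: -0.2
grip_force: 4.0
```

>>> apply_moves:
  plan:
    - {"linear":[0,0,2],"twist":[0,0,0],"gripper":0}
    - {"linear":[0,0,4],"twist":[0,0,0],"gripper":0}
    - {"linear":[0,0,4],"twist":[0,0,0],"gripper":0}

```text
time: 3.58
ee_pos: [470.9, 164.0, 39.7]
ee_rot: [[-0.107, 0.994, -0.004], [0.994, 0.107, 0.004], [0.004, -0.004, -1.0]]
contact_force: [-9.5, -2.0, 30.0]
gripper_width: 0.2
grip_force: 15.1
```

>>> apply_moves:
  plan:
    - {"linear":[0,0,4],"twist":[0,0,0],"gripper":0}
    - {"linear":[0,0,-6],"twist":[0,0,0],"gripper":0}
    - {"linear":[0,2,-16],"twist":[0,0,0],"gripper":0}
    - {"linear":[0,4,-28],"twist":[0,0,0],"gripper":0}
    - {"linear":[0,6,-40],"twist":[0,0,0],"gripper":0}
    - {"linear":[0,9,-54],"twist":[0,0,0],"gripper":0}
    - {"linear":[0,9,-75],"twist":[0,0,0],"gripper":0}
    - {"linear":[0,9,-120],"twist":[0,0,0],"gripper":0}
    - {"linear":[0,9,-160],"twist":[0,0,0],"gripper":62}
    - {"linear":[0,9,-160],"twist":[0,0,0],"gripper":62}

```text
time: 4.82
ee_pos: [485.5, 164.4, 199.6]
ee_rot: [[-0.105, 0.994, 0.009], [0.994, 0.105, 0.004], [0.003, 0.01, -1.0]]
contact_force: [0.1, -0.8, -0.5]
gripper_width: 35.8
grip_force: 0.0
```

```bash
python3 - <<'E'
from h import *
from bench import ctrl
a=ctrl.get_image("side");b=ctrl.get_image("wrist")
cv2.imwrite("pics/w2.png",np.vstack([cv2.resize(a["frame"][200:400,180:420],(360,300)),cv2.resize(b["frame"],(360,270))])[:,:,::-1])
for d in (a,b):
    W=cloud(d);z=W[...,2];hsv=cv2.cvtColor(d["frame"],cv2.COLOR_RGB2HSV)
    m=(z>36)&(z<48)&(hsv[...,1]>70)&(abs(W[...,0]-430)<60)&(abs(W[...,1]-280)<120)
    m=big(m); p=W[m]; print(m.sum(),rect(p),p[:,2].mean())
    m=(z>85)&(z<105)&(abs(W[...,0]-515)<60)&(abs(W[...,1]-287)<110)
    print("mag",rect(W[big(m)]))
go(428,278,120,6)
E
```

```text
1191 (array([425.1, 278.3]), array([ 44.5, 152.9]), 5.88) 42.61448682647281
mag (array([516.1, 286.8]), array([ 62.4, 171. ]), 5.99)
8115 (array([426.5, 255.6]), array([ 45.1, 105.3]), 5.97) 42.06108224444867
mag (array([518. , 254.6]), array([ 63.3, 103. ]), 6.0)
t 4.92 lin [119.  -42.5  76.4] twist [ 0.002 -0.002  0.001]
```

View pics/w2.png

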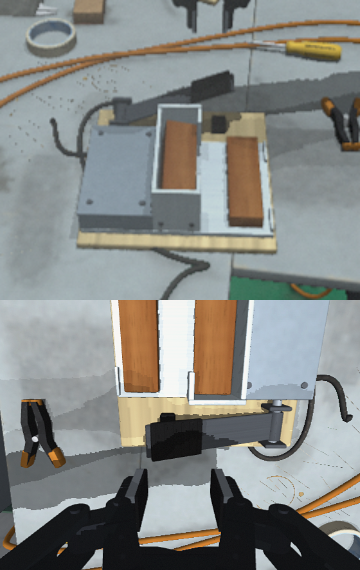

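The upper picture shows one caul out on the tray at (243,180), with the pedal back up at (210,88) and the other cauls still in the magazine.

>>> apply_moves:
  plan:
    - {"linear":[60,-45,40],"twist":[0,0,0],"gripper":64}
    - {"linear":[119,-45,76],"twist":[0.002,-0.002,0],"gripper":64}
    - {"linear":[119,-45,76],"twist":[0.002,-0.002,0],"gripper":64}
    - {"linear":[119,-45,76],"twist":[0.002,-0.002,0],"gripper":64}
    - {"linear":[119,-45,76],"twist":[0.002,-0.002,0],"gripper":64}

```text
time: 5.55
ee_pos: [426.7, 275.5, 120.8]
ee_rot: [[-0.102, 0.995, 0.0], [0.995, 0.102, -0.002], [-0.002, 0.0, -1.0]]
contact_force: [0.1, -0.5, -0.0]
gripper_width: 64.0
grip_force: 0.0
```

```bash
python3 - <<'E'
from h import *
from bench import ctrl
d=ctrl.get_image("wrist"); cv2.imwrite("pics/w3.png",d["frame"][:,:,::-1])
W=cloud(d);z=W[...,2];hsv=cv2.cvtColor(d["frame"],cv2.COLOR_RGB2HSV)
m=big((z>36)&(z<48)&(hsv[...,1]>70)&(abs(W[...,0]-430)<60)&(abs(W[...,1]-280)<120)); p=W[m]; print(m.sum(),rect(p),p[:,2].mean())
# finger tips: points high and near
f=(z>60)&(d["range_z"]>0)&(abs(W[...,0]-426)<70)&(abs(W[...,1]-278)<30)&(z<220)
q=W[f]; print("lowest finger z",np.percentile(q[:,2],[0,1,5,20]) if len(q) else None)
go(425.8,278,17,5.95); print(ctrl.get_obs()["ee_pos"],ctrl.get_obs()["gripper_width"])
E
```

```text
14377 (array([423.9, 277.3]), array([ 44.8, 149.3]), 6.2) 42.13545877899724
lowest finger z [ 60.00000364  63.70786276 139.26744906 174.23456465]
t 5.6 lin [  2.9  -1.  104.1] twist [ 0.001  0.001 -0.003]
[427.00019136 275.36274816 121.14128251] 63.81034680392031
```

View pics/w3.png

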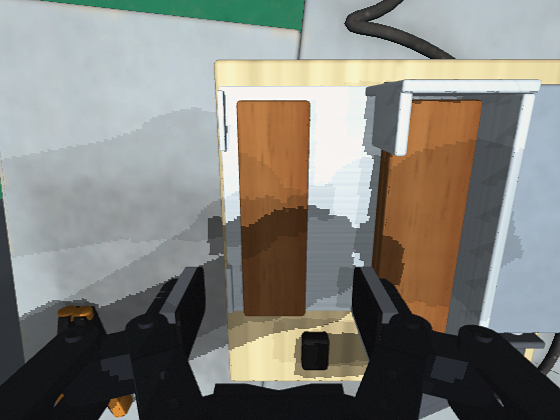

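The caul lies between the open fingers: its sides are at columns 238 and 308, and the pads are at about columns 205 and 353. I go down and grip.

>>> apply_moves:
  plan:
    - {"linear":[2,-2,50],"twist":[0,0,0],"gripper":64}
    - {"linear":[2,-2,80],"twist":[0,0,0],"gripper":64}
    - {"linear":[2,-2,95],"twist":[0,0,0],"gripper":64}
    - {"linear":[2,-2,101],"twist":[0,0,0],"gripper":64}
    - {"linear":[2,-2,101],"twist":[0,0,0],"gripper":64}
    - {"linear":[2,-2,101],"twist":[0,0,0],"gripper":64}
  squeeze: 40

```text
time: 6.35
ee_pos: [423.9, 279.7, 20.5]
ee_rot: [[-0.105, 0.995, 0.001], [0.995, 0.105, 0.001], [0.001, 0.001, -1.0]]
contact_force: [-0.6, 0.0, 0.2]
gripper_width: 64.4
grip_force: 0.0
```

>>> apply_moves:
  plan:
    - {"linear":[0,0,0],"twist":[0,0,0],"gripper":35}
    - {"linear":[0,0,0],"twist":[0,0,0],"gripper":35}
    - {"linear":[0,0,0],"twist":[0,0,0],"gripper":35}
    - {"linear":[0,0,0],"twist":[0,0,0],"gripper":35}
    - {"linear":[0,0,0],"twist":[0,0,0],"gripper":35}
  squeeze: 40

```text
time: 6.98
ee_pos: [423.5, 279.7, 20.3]
ee_rot: [[-0.105, 0.994, 0.0], [0.994, 0.105, 0.001], [0.001, 0.0, -1.0]]
contact_force: [-1.0, -0.1, 6.4]
gripper_width: 44.0
grip_force: 42.7
```

>>> apply_moves:
  plan:
    - {"linear":[0,0,-15],"twist":[0,0,0],"gripper":35}
    - {"linear":[0,0,-45],"twist":[0,0,0],"gripper":35}
    - {"linear":[0,0,-90],"twist":[0,0,0],"gripper":35}
    - {"linear":[0,0,-130],"twist":[0,0,0],"gripper":35}
    - {"linear":[0,0,-150],"twist":[0,0,0],"gripper":35}
    - {"linear":[0,0,-150],"twist":[0,0,0],"gripper":35}

```text
time: 7.72
ee_pos: [423.9, 279.8, 171.3]
ee_rot: [[-0.105, 0.994, 0.002], [0.994, 0.105, 0.002], [0.002, 0.002, -1.0]]
contact_force: [-0.3, 1.0, -0.8]
gripper_width: 44.0
grip_force: 41.9
```

```bash
python3 - <<'E'
from h import *
from bench import ctrl
print(ctrl.get_obs()["joints"].round(2) if hasattr(ctrl.get_obs()["joints"],"round") else ctrl.get_obs()["joints"])
go(522,-230,180,-20.4)
E
```

```text
[-0.85  0.49  0.32  1.92 -0.22  0.77 -0.3 ]
t 7.72 lin [-517.3   44.1   -9.6] twist [ 0.002 -0.002  0.461]
```

```bash
python3 - <<'E'
from h import *
go(488,-412,200,-20.4)
W=cloud(np.load("side0.npz")); print(W[135:165:8,247].round(), W[205,240].round())
E
```

```text
t 7.72 lin [-694.6   -8.8  -30. ] twist [ 0.002 -0.002  0.461]
[[ 766. -369.  121.]
 [ 763. -351.  102.]
 [ 766. -354.   72.]
 [ 767. -352.   45.]] [ 736. -115.   29.]
```

>>> apply_moves:
  plan:
    - {"linear":[-60,10,-20],"twist":[0,0,0.03],"gripper":35}
    - {"linear":[-115,25,-30],"twist":[0,0,0.06],"gripper":35}
    - {"linear":[-170,40,-30],"twist":[0,0,0.1],"gripper":35}
    - {"linear":[-225,40,-30],"twist":[0,0,0.14],"gripper":35}
    - {"linear":[-280,40,-30],"twist":[0,0,0.18],"gripper":35}
    - {"linear":[-335,40,-30],"twist":[0,0,0.22],"gripper":35}
    - {"linear":[-390,40,-30],"twist":[0,0,0.26],"gripper":35}
    - {"linear":[-445,30,-30],"twist":[0,0,0.3],"gripper":35}
    - {"linear":[-500,20,-30],"twist":[0,0,0.34],"gripper":35}
    - {"linear":[-555,10,-30],"twist":[0,0,0.38],"gripper":35}
    - {"linear":[-610,0,-30],"twist":[0,0,0.42],"gripper":35}
    - {"linear":[-650,-5,-30],"twist":[0,0,0.46],"gripper":35}

```text
time: 9.22
ee_pos: [484.4, -370.0, 197.9]
ee_rot: [[0.352, 0.936, -0.004], [0.936, -0.352, 0.0], [-0.001, -0.004, -1.0]]
contact_force: [-0.1, -0.6, -0.7]
gripper_width: 43.9
grip_force: 41.8
```

>>> apply_moves:
  plan:
    - {"linear":[-40,-14,0],"twist":[0,0,0],"gripper":35}
    - {"linear":[-40,-14,0],"twist":[0,0,0],"gripper":35}
    - {"linear":[-40,-14,0],"twist":[0,0,0],"gripper":35}

```text
time: 9.6
ee_pos: [459.3, -398.9, 198.2]
ee_rot: [[0.348, 0.938, -0.002], [0.938, -0.348, 0.003], [0.002, -0.003, -1.0]]
contact_force: [0.9, 0.4, -1.6]
gripper_width: 44.1
grip_force: 41.8
```

```bash
python3 - <<'E'
from h import *
from bench import ctrl
a=ctrl.get_image("side");d=ctrl.get_image("wrist"); np.savez("wr4.npz",**d)
cv2.imwrite("pics/w4.png",d["frame"][:,:,::-1])
W=cloud(d);z=W[...,2]
near=(abs(W[...,0]-523)<110)&(abs(W[...,1]+318)<140)
m=big(near&(z>7)&(z<26)); print("board",m.sum(),rect(W[m]),np.percentile(z[m],[5,50,95]))
m=near&(z>18)&(z<26); print("ledges",m.sum(),rect(W[m]))
print(ctrl.get_obs()["ee_pos"])
E
```

```text
board 18482 (array([ 515.1, -344.8]), array([176.9, 120.4]), 69.61) [11.02452564 13.06211922 19.68288705]
ledges 1032 (array([ 518.8, -335.5]), array([152.5,  78.3]), 69.62)
[ 460.43637071 -398.20617627  198.72795561]
```

View pics/w4.png

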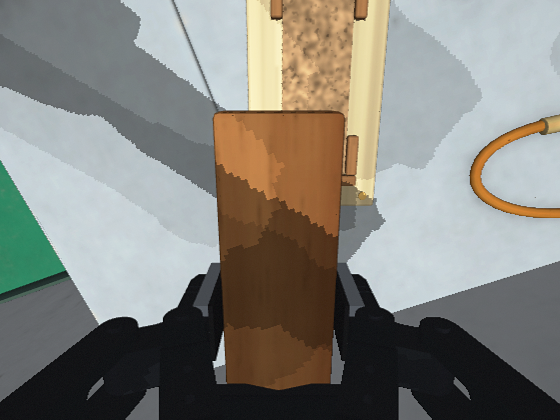

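The caul is held straight between the fingers. The board's near end corner is at (375,205), the cork bed is behind the caul, and all the views agree on the bed centre (524,-320).

```bash
python3 -c "
from h import *
go(524.9,-317.8,70,-20.4)"
```

```text
t 9.7 lin [ 97.5  33.  128.8] twist [-0.002 -0.001  0.004]
```

>>> apply_moves:
  plan:
    - {"linear":[50,17,20],"twist":[0,0,0],"gripper":35}
    - {"linear":[97,33,60],"twist":[-0.002,-0.001,0.004],"gripper":35}
    - {"linear":[97,33,110],"twist":[-0.002,-0.001,0.004],"gripper":35}
    - {"linear":[97,33,129],"twist":[-0.002,-0.001,0.004],"gripper":35}
    - {"linear":[97,33,129],"twist":[-0.002,-0.001,0.004],"gripper":35}
    - {"linear":[97,33,129],"twist":[-0.002,-0.001,0.004],"gripper":35}

```text
time: 10.45
ee_pos: [524.6, -322.8, 72.6]
ee_rot: [[0.353, 0.936, 0.004], [0.936, -0.353, -0.005], [-0.003, 0.005, -1.0]]
contact_force: [-0.4, -0.3, -1.4]
gripper_width: 44.0
grip_force: 41.8
```

```bash
python3 - <<'E'
from h import *
from bench import ctrl
a=ctrl.get_image("side");W=cloud(a);d=ctrl.get_image("wrist")
cv2.imwrite("pics/w5.png",np.vstack([cv2.resize(a["frame"][110:230,250:400],(375,300)),cv2.resize(d["frame"],(375,281))])[:,:,::-1])
W=cloud(d);z=W[...,2];hsv=cv2.cvtColor(d["frame"],cv2.COLOR_RGB2HSV)
near=(abs(W[...,0]-523)<110)&(abs(W[...,1]+318)<140)
m=big(near&(z>82)&(z<102)&(hsv[...,1]>100)); print("caul",m.sum(),rect(W[m]),np.percentile(z[m],[5,50,95]))
m=near&(z>17.5)&(z<26); print("ledges",m.sum(),rect(W[m]))
go(524.9,-317.8,15,-20.4)
E
```

```text
caul 32457 (array([ 530.5, -308.2]), array([114.5,  46.2]), 69.23) [93.33089718 94.47814592 95.46268261]
ledges 5004 (array([ 524.1, -319.8]), array([185.2,  79.3]), 69.57)
t 10.55 lin [ 4.5 -1.8 57.7] twist [ 0.005  0.003 -0.004]
```

View pics/w5.png

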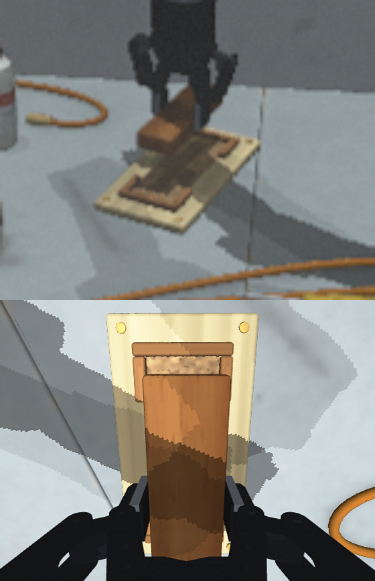

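The caul is centred across the bed. Its far end, at row 375 in the lower picture, is still short of the far ledge by the 4.5 mm already worked out. The ledge frame measures 185x79 mm around (524,-320), as it should.

>>> apply_moves:
  plan:
    - {"linear":[4.5,-2,15],"twist":[0.004,0.003,-0.003],"gripper":35}
    - {"linear":[4.5,-2,30],"twist":[0.004,0.003,-0.003],"gripper":35}
    - {"linear":[4.5,-2,40],"twist":[0.004,0.003,-0.003],"gripper":35}
    - {"linear":[4.5,-2,48],"twist":[0.004,0.003,-0.003],"gripper":35}
    - {"linear":[4.5,-2,53],"twist":[0.004,0.003,-0.003],"gripper":35}
    - {"linear":[4.5,-2,56],"twist":[0.004,0.003,-0.003],"gripper":35}
    - {"linear":[4.5,-2,57],"twist":[0.004,0.003,-0.003],"gripper":35}
    - {"linear":[4.5,-2,57],"twist":[0.004,0.003,-0.003],"gripper":35}

```text
time: 11.55
ee_pos: [523.7, -316.1, 14.4]
ee_rot: [[0.349, 0.937, -0.002], [0.937, -0.349, 0.002], [0.001, -0.002, -1.0]]
contact_force: [-1.7, 1.5, 5.9]
gripper_width: 44.2
grip_force: 42.5
```

>>> apply_moves:
  plan:
    - {"linear":[0,0,0],"twist":[0,0,0],"gripper":62}
    - {"linear":[0,0,0],"twist":[0,0,0],"gripper":62}
    - {"linear":[0,0,0],"twist":[0,0,0],"gripper":62}
    - {"linear":[0,0,-10],"twist":[0,0,0],"gripper":62}
    - {"linear":[0,0,-30],"twist":[0,0,0],"gripper":62}
    - {"linear":[0,0,-80],"twist":[0,0,0],"gripper":62}
    - {"linear":[0,0,-140],"twist":[0,0,0],"gripper":62}
    - {"linear":[-40,0,-180],"twist":[0,0,0],"gripper":62}
    - {"linear":[-60,0,-180],"twist":[0,0,0],"gripper":62}
    - {"linear":[-60,0,-180],"twist":[0,0,0],"gripper":62}

```text
time: 12.8
ee_pos: [501.5, -374.2, 194.1]
ee_rot: [[0.352, 0.936, -0.002], [0.936, -0.352, 0.001], [0.001, -0.003, -1.0]]
contact_force: [0.3, -0.5, -0.5]
gripper_width: 62.3
grip_force: 0.0
```

```bash
python3 - <<'E'
from h import *
from bench import ctrl
a=ctrl.get_image("side");d=ctrl.get_image("wrist")
cv2.imwrite("pics/w6.png",np.vstack([cv2.resize(a["frame"][110:390,200:420],(236,300)).copy() if 0 else cv2.resize(a["frame"][110:390,200:420],(375,477)),np.zeros((1,375,3),np.uint8)])[:,:,::-1])
cv2.imwrite("pics/w6.png",np.hstack([cv2.resize(a["frame"][110:390,200:420],(330,420)),cv2.resize(d["frame"],(460,345),interpolation=cv2.INTER_AREA).copy() if 0 else cv2.copyMakeBorder(cv2.resize(d["frame"],(460,345)),0,75,0,0,0)])[:,:,::-1])
W=cloud(d);z=W[...,2]
near=(abs(W[...,0]-523)<110)&(abs(W[...,1]+318)<140)
m=big(near&(z>29)&(z<42)); print("caul",m.sum(),rect(W[m]),np.percentile(z[m],[2,50,98]))
p=W[m]; A=np.c_[p[:,:2],np.ones(len(p))]; print("tilt",np.linalg.lstsq(A,p[:,2],rcond=None)[0])
print(ctrl.get_obs()["ee_pos"],ctrl.get_obs()["time"])
E
```

```text
caul 10030 (array([ 523.9, -318.4]), array([149.4,  45.1]), 69.56) [34.33309633 36.08695565 37.5971279 ]
tilt [-1.04414660e-03 -7.98285627e-04  3.63612314e+01]
[ 503.19792239 -370.61906543  192.22630523] 12.9
```

View pics/w6.png

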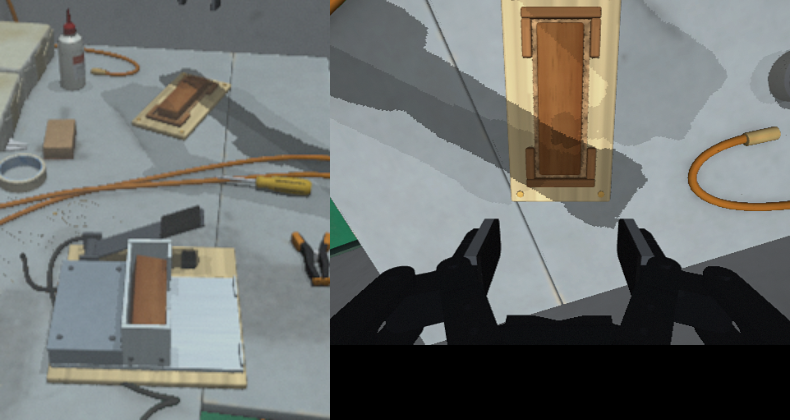

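The caul lies flat in the bed, inside the ledges: it is at (560,100), its top is at z 36 and it has no tilt. The tray is empty and the pedal is up. I'm handing the job in.

```bash
python3 -c "
from bench import ctrl
print(ctrl.finish_job())"
```

```text
the job is handed in; nothing more can be done
None
```

The job is handed in at about 13 s: the pedal was pressed onto its stop and came back up, and the caul it pushed out lies flat in the board's bed inside the ledges, with the other two left in the magazine; no verdict was returned.

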